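# Close a small damper on the arbor press

### The job

Close up the little damper standing on the press's bed plate: lower the drilled rod guide squarely down over its piston rod (lower it all the way by hand, do not drop it) until it rests in the tube's mouth, then push the damper along the bed plate, standing upright and never lifted, under the slotted pusher until it sits in the V nest. Push the press lever down until the guide is pressed fully home, flange on the tube's rim, then let the lever come back up, leaving the damper standing in the nest; leave the other things on the bench as they are.

Things in the scene. Friction and masses are not known exactly. Their poses are not given: they have to be found in the camera images.
- press: Green arbor press, fixed. Origin at bench level under the ram's axis; z up, -x is the open loading side, +x the column, lever on the -y side. In its frame, mm: steel bed plate x -210 to 125, y -95 to 95, top at z 16; column x 60 to 108, y -26 to 26; head x -41 to 108, y -30 to 30, z 217 to 295.
- pusher (a point): Middle of the working face under the ram's slotted pusher (40 x 39 mm), 143 mm above the bench with the lever up. Its slot, 19 mm wide and 66 mm high, is open to the front: the piston rod goes in there. It comes down 15 mm per radian of lever, 19 mm in all.
- nest (a point): Point on the bed plate's top face, 16 mm above the bench, straight under the ram: the damper's axis lies here when its tube touches both faces of the V nest. The nest is two fixed steel blocks 14 mm tall at 45 degrees behind this point (towards the column), opening to the front; its mouth is about 57 mm wide.
- lever (a joint): Lever angle: 0 fully up, where its return spring holds it (knob 25 degrees above level); grows as the knob is pushed down, stop at 1.29 rad. Takes about 2 N at the knob to start and about 10 N while pressing, and comes back up by itself when let go. With damper and guide in the nest the pusher touches at about 0.55 rad and the guide is home, coming up hard, at about 1.07 rad.
- lever_knob (a point): Centre of the black ball knob, 34 mm diameter, at the end of the 12 mm thick lever bar; runs on a circle of 165 mm radius about lever_axis, in the press's x-z plane, on the front (-x) side of it: at (-119, -125, 320) mm in the press's frame with the lever up. Pushed down from above.
- lever_axis (a point): Point on the lever's pivot axis, level with the knob's middle: (30, -125, 250) mm in the press's frame. The axis runs along the press's y.
- damper: Damper standing loose on the bed plate, steel, 0.4 to 0.7 kg: tube 40 mm outside, 34 mm bore, 95 mm tall; 10 mm piston rod fixed on its axis up to 170 mm, tip tapered over 5 mm. Origin at the centre of its underside, z up. Tips if pushed more than about 25 mm above its foot. A stiff seal pack in the bore stops the guide 8 mm short of home and takes about 40 N: press work.
- tube_mouth (a point): Centre of the tube's rim, 95 mm above the damper's origin.
- guide: Rod guide, aluminium, loose, 60 g, standing on its spigot on the bench: flange 42 mm diameter, 16 mm thick (z 14 to 30); below it a spigot 31 mm diameter (z 0 to 14); 12 mm bore right through. Origin at the centre of the spigot's underside, z up. Rests with its origin 89 mm above the damper's (flange 8 mm off the rim); pressed home, 81 mm.
- end_plug: A blind end plug, bystander: aluminium, 42 mm diameter, 22 mm tall, like the guide but lower and with no bore. Leave it.
- screwdriver: Screwdriver lying on the bench, bystander. Origin at its underside, about mid-length. Leave it.
- spray_can: Spray can, 52 mm diameter, 165 mm tall, standing on the bench, bystander. Origin at the centre of its underside. Leave it.
Things that resemble listed ones, but are neither listed nor needed, are in the scene too. What is shaped like the guide but green or orange is not meant.

How it is judged (in metres and radians):
On the way, in this order (a step that is already met when the one before it is completed fails the run):
1. the guide stands on the damper over its rod, spigot in the mouth, not yet pressed in, let go, with the damper still out in front of the press (z of guide in the frame of damper between 0.085 and 0.0925 m and horizontal distance between guide and damper below 0.004 m and contact force between the fingers and guide below 0.3 N and x of damper in the frame of press below -0.06 m and angle between damper's own z axis and vertical below 0.08 rad), for 0.2 s.
2. the damper stands in the V nest under the pusher, the guide on it still proud (horizontal distance between damper and nest below 0.005 m and angle between damper's own z axis and vertical below 0.06 rad and z of guide in the frame of damper between 0.085 and 0.0925 m), for 0.2 s.
3. the lever has been pushed down and the guide is home (value of joint lever above 0.9 rad and z of guide in the frame of damper below 0.083 m), for 0.1 s.
At the end, for the whole second after the job is handed in: The guide is home in the damper's tube (flange within 2 mm of the rim), the damper stands upright (within 0.06 rad) and at rest within 8 mm of the nest point, and the lever is back up (below 0.1 rad) (z of guide in the frame of damper below 0.083 m and horizontal distance between guide and damper below 0.004 m and horizontal distance between damper and nest below 0.008 m and angle between damper's own z axis and vertical below 0.06 rad and value of joint lever below 0.1 rad and linear speed of each of damper, guide below 0.02 m/s); the robot touches nothing.
It fails at once if the damper is tipped more than 14 degrees (angle between damper's own z axis and vertical above 0.25 rad).
It fails at once if the damper is lifted off the bed plate (more than 8 mm) (z of damper in the frame of press above 0.024 m).
It fails at once if the guide is dropped down the rod instead of lowered (horizontal distance between guide and damper below 0.006 m and z of guide in the frame of damper below 0.16 m and contact force between the fingers and guide below 0.3 N and linear speed of guide above 0.45 m/s).
It fails at once if the end plug, the screwdriver or the spray can is shifted by more than 30 mm (distance of any of end_plug, screwdriver, spray_can from where it was at the start of the episode above 0.03 m).
It also fails if it takes over 72 s, if anything falls off the work surface, if the arm or the gripper's body presses on something with over 40 N, if the wrist force passes 120 N, or if a joint passes its speed limit or range.

### The arm

A 7-joint arm with a two-finger parallel gripper is mounted at the origin on the work surface. World frame = base frame: x ahead of the robot, y to its left, z up, the work surface at z = 0. Lengths are in m, angles in degrees, forces in N, time in s.
With the tool pointing down it reaches from about 0.425 to 0.875 m from the base axis. Payload 4.7 kg.
Tool frame: the origin (TCP) lies midway between the tips of the shut fingers; the grasp point (between the pads) lies 19 mm behind it; z points along the fingers, y is the line along which they close (so a half turn about z gives the same grasp; the last joint's range is limited). The gripper opens to 87 mm and grips with 3 to 60 N. Pads are 19 mm wide; open, the fingers measure 117 mm over their backs; the gripper's body (75 mm by 190 mm) begins 51 mm behind the grasp point.
Start: joints at [71.568, 18.392, -4.016, 83.108, 1.295, 78.541, -3.26], TCP at [0.214, -0.614, 0.223] pointing down, gripper open.
Joint ranges: [-163.93, 163.93], [-17.29, 119.83], [-79.2, 71.16], [3.27, 140.29], [-89.18, 269.18], [5.43, 117.66], [-154.24, 154.24]. Speed limits (degrees/s): [147.25, 147.25, 180, 180, 180, 180, 180].

### API

Orientations are given as [roll, pitch, yaw] about the fixed x, y, z axes, in that order (R = Rz(yaw) Ry(pitch) Rx(roll)).
In Python, from station import ctrl gives the robot as it stands. Calls block until the motion is done:
- ctrl.move_to(position, orientation): joint-space move of the TCP to a pose.
- ctrl.line_to(position, rotation=None, rate=0.15, threshold=None): straight line of the TCP; rotation=None keeps the orientation; rate is the mean speed in m/s. With threshold (N) it stops when the force on the tool has changed by that much, and returns True; else False.
- ctrl.move_j(angles): joint-space move.
- ctrl.set_gripper(opening, force=None): finger opening in m; force is the grip in N (None keeps the last); returns when the fingers have stopped.
- ctrl.wait(seconds).
- ctrl.ik(position, orientation): joint angles nearest the present ones, or None.
- ctrl.read_camera(name): name is "side" or "top" or "wrist"; returns a dict with "pixels" (480x640x3 uint8, red, green, blue), "range_z" (480x640 float32, m along the optical axis (not along the pixel's ray), 0 where there is no reading), "intrinsics" (3x3 intrinsics, pixels), "view" (4x4, takes a point from world to camera coordinates). Camera axes: x right, y down, z forward; pixel columns grow to the right and rows downward; lengths in m; the calibration is good to about 2 mm. A picture is of the moment at which its call begins.
A pose or a line that the arm cannot do raises ctrl.IKError and nothing moves.
- ctrl.close_job(): hands the job in; it is judged then, once.
Trained networks look in the newest picture that a camera, given by its name, has taken for a name from the list of things; names that differ only in an ending like _2 or _b are one class to them, and where a whole thing is asked for, a point or a joint stands for the part that bears it (a point fixed in the world has none). Each returns a list of dicts, best first, with "conf" (0 to 1); they miss things now and then, are a little off and sometimes report something else, mostly with a low value. They report only what shows in the picture. A call takes as long as a camera call. They do not tell look-alikes from the thing itself.
- ctrl.recognise(target, camera): "location" ([column, row] as shares, 0 to 1, of the picture: columns of its width, rows of its height, amid what is visible of it).
Readings, each from a call of its own:
- ctrl.get_clock(): time.
- ctrl.get_joint_positions(): joint angles.
- ctrl.get_joint_vel(): joint speeds.
- ctrl.get_effort(): joint torques, N m.
- ctrl.get_tcp_pos(): TCP position.
- ctrl.get_tool_rot(): TCP orientation.
- ctrl.get_wrist_force(): force on the tool from outside, world axes, zero at the start.
- ctrl.get_ft_torque(): the same for the moment, N m.
- ctrl.get_grip_width(): finger opening in m.
- ctrl.get_gripper_force(): force on a finger pad.
Only numpy, scipy, OpenCV 4.12 (cv2) and the standard library are available. Lean on these libraries where they do the work, as an engineer would, in place of code of your own. Each camera call takes 0.05 s, during which the arm holds its last target. There are 200 camera calls.

## Working session

There is one attempt and no reset: what is moved stays moved. The work goes in short steps, each a Python script; the robot and the scene stay as the last script left them, time stands still between calls to the robot, and variables do not carry over. Pictures are saved under pics/ and viewed, at most 13 in all, crops included, and the job is handed in when it is done.

```bash
mkdir -p pics; ls
cat > h.py <<'E'
import numpy as np, cv2
from station import ctrl
def cloud(c):
    K=c["intrinsics"];z=c["range_z"];v,u=np.indices(z.shape)
    P=np.stack([(u-K[0,2])/K[0,0]*z,(v-K[1,2])/K[1,1]*z,z],-1)
    T=np.linalg.inv(c["view"])
    W=P@T[:3,:3].T+T[:3,3]; W[z==0]=np.nan
    return W
def save(c,n): cv2.imwrite(f"pics/{n}.png",c["pixels"][:,:,::-1])
E
python3 - <<'E'
from h import *
np.set_printoptions(precision=3,suppress=True)
ims=[]
for cam in ("top","side"):
    c=ctrl.read_camera(cam); save(c,cam); W=cloud(c); np.savez(cam,W=W,p=c["pixels"],K=c["intrinsics"],V=c["view"])
    print(cam,c["intrinsics"][0,0],np.linalg.inv(c["view"])[:3,3])
    for n in ["press","damper","guide","end_plug","screwdriver","spray_can","lever_knob","nest","pusher","tube_mouth"]:
        try:
            for r in ctrl.recognise(n,cam)[:5]:
                u,v=r["location"][0]*640,r["location"][1]*480
                print(n,round(r["conf"],2),int(u),int(v),W[int(v),int(u)])
        except Exception as e: print(n,e)
print(ctrl.get_clock(),ctrl.get_tool_rot())
E
```

```text
pics
top 480.1865845715518 [0.441 0.014 1.55 ]
press 0.95 283 244 [0.568 0.08  0.295]
press 0.15 396 245 [ 0.602 -0.269  0.008]
damper 0.63 328 229 [ 0.633 -0.044  0.131]
guide 0.72 423 243 [ 0.608 -0.351  0.033]
guide 0.65 403 269 [ 0.525 -0.289  0.025]
guide 0.45 377 226 [ 0.66  -0.205  0.028]
end_plug 0.57 394 294 [ 0.445 -0.261  0.019]
screwdriver 0.57 442 284 [ 0.48  -0.415  0.017]
spray_can 0.93 171 205 [0.687 0.417 0.167]
lever_knob 0.92 249 202 [0.681 0.176 0.279]
lever_knob 0.28 281 243 [0.57  0.085 0.299]
nest 0.82 284 240 [0.578 0.078 0.296]
nest 0.75 326 230 [ 0.632 -0.038  0.112]
nest 0.46 393 292 [ 0.451 -0.258  0.019]
pusher 0.66 271 241 [0.572 0.11  0.327]
tube_mouth 0.43 328 228 [ 0.633 -0.043  0.147]
side 503.52388125908715 [ 0.309 -0.775  1.07 ]
press 0.92 302 251 [0.58  0.158 0.014]
damper 0.84 350 286 [ 0.629 -0.067  0.09 ]
damper 0.33 373 374 [ 0.594 -0.275  0.025]
guide 0.75 379 342 [ 0.644 -0.205  0.027]
guide 0.69 342 388 [ 0.515 -0.28   0.029]
guide 0.56 390 404 [ 0.597 -0.355  0.027]
guide 0.56 360 458 [ 0.489 -0.432  0.023]
end_plug 0.78 305 392 [ 0.437 -0.252  0.02 ]
screwdriver 0.87 362 454 [ 0.496 -0.428  0.026]
spray_can 0.71 303 156 [0.684 0.409 0.143]
lever_knob 0.64 336 171 [0.814 0.465 0.003]
nest 0.93 306 255 [0.581 0.128 0.027]
pusher 0.94 301 218 [0.56  0.07  0.229]
tube_mouth 0.79 351 284 [ 0.632 -0.067  0.096]
tube_mouth 0.27 305 155 [0.691 0.41  0.144]
1.1 [179.996   0.003  19.24 ]
```

View pics/top.png

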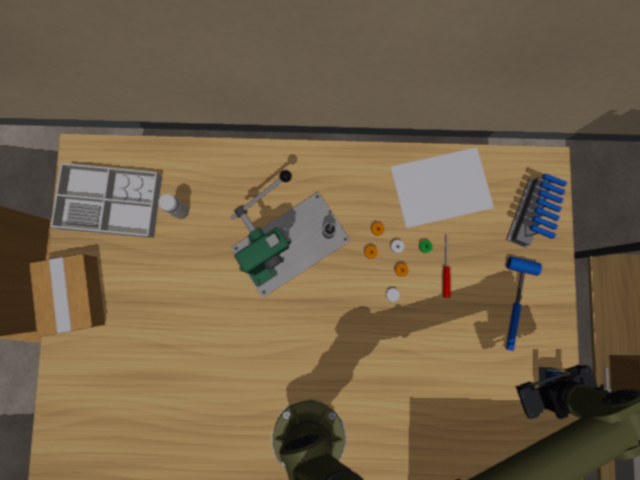

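View pics/side.png

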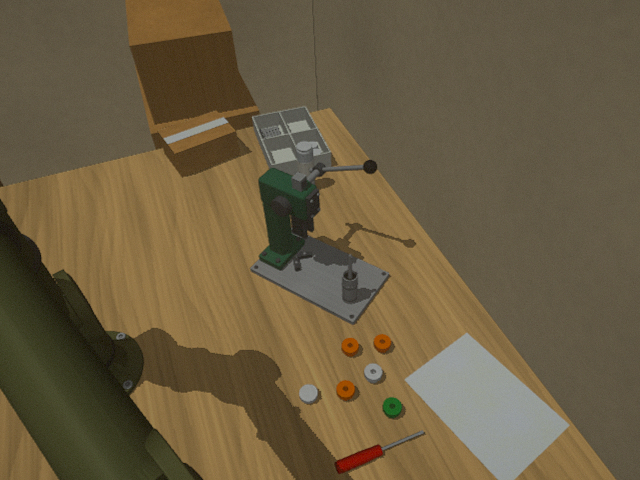

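The scene has four ring-like parts and two white parts.
- **Orange rings, top view:** (377,228), (371,251) and (401,269), look-alikes.
- **Green ring, top view:** (425,245), look-alike.
- **White disc:** top (393,294), side (308,393). It has no bore, so it is the end plug.
- **Silver ring with a bore:** top (398,245), side (373,373). This is the guide.

The damper is at top (329,229), the press head at (263,250) and the knob at (286,176). Next I fit the geometry and check the guide in a close crop.

Run:
```python
from h import *
np.set_printoptions(precision=4,suppress=True)
d=np.load("top.npz");s=np.load("side.npz")
W=d["W"]
# plate
for n,D in (("top",d),("side",s)):
    W=D["W"];p=D["p"].astype(int)
    roi=(abs(W[...,0]-.58)<.25)&(abs(W[...,1]-.05)<.25)
    m=roi&(W[...,2]>.010)&(W[...,2]<.024)&(p.max(-1)-p.min(-1)<40)
    m=cv2.morphologyEx(m.astype(np.uint8),cv2.MORPH_OPEN,np.ones((3,3)))
    k,l,st,_=cv2.connectedComponentsWithStats(m);i=1+st[1:,4].argmax();Q=W[l==i]
    r=cv2.minAreaRect((Q[:,:2]*1000).astype(np.float32));print(n,"plate",r,len(Q),np.median(Q[:,2]))
    print(cv2.boxPoints(r))
    for nm,c in (("damper",(.633,-.05)),):
        near=np.hypot(W[...,0]-c[0],W[...,1]-c[1])<.05
        for a,b in ((.03,.1),(.1,.12),(.12,.19)):
            q=W[near&(W[...,2]>a)&(W[...,2]<b)];print(n,nm,a,len(q),q.mean(0) if len(q) else"", q[:,:2].min(0) if len(q) else"",q[:,:2].max(0) if len(q) else"")
    for c in ((.602,-.28),):
        near=np.hypot(W[...,0]-c[0],W[...,1]-c[1])<.035
        q=W[near&(W[...,2]>.022)];print("guide",len(q),np.median(q,0),(q.min(0)+q.max(0))/2,q.max(0)-q.min(0))
    mk=(W[...,2]>.29)&(p.max(-1)<60)&roi; q=W[mk];print("dark high",len(q),np.median(q,0) if len(q) else "")
    q=W[roi&(W[...,2]>.28)&(p[...,1]-p[...,0]>15)];r=cv2.minAreaRect((q[:,:2]*1000).astype(np.float32));print("head",r,np.median(q[:,2]))
c=cv2.resize(s["p"][320:430,280:420],None,fx=4,fy=4,interpolation=2)
e=cv2.resize(s["p"][240:310,310:400],None,fx=4,fy=4,interpolation=2)
o=np.zeros((440,560+360+0,3),np.uint8);o[:,:560]=c;o[:280,560:]=e
cv2.imwrite("pics/crop1.png",cv2.resize(o,(800,383))[:,:,::-1])
```

```text
top plate ((598.7482299804688, 72.41046142578125), (190.6177978515625, 333.1867370605469), 34.423213958740234) 3452 0.017217160169521573
[[ 425.9539  155.9525]
 [ 614.3048 -118.8881]
 [ 771.5425  -11.1316]
 [ 583.1917  263.709 ]]
top damper 0.03 61 [ 0.6271 -0.0449  0.0731] [ 0.6147 -0.0738] [ 0.6537 -0.0271]
top damper 0.1 96 [ 0.6347 -0.0463  0.1089] [ 0.6165 -0.0657] [ 0.654  -0.0291]
top damper 0.12 20 [ 0.6348 -0.0463  0.1694] [ 0.6313 -0.0505] [ 0.6401 -0.0421]
guide 125 [ 0.5967 -0.2677  0.0316] [ 0.5973 -0.2675  0.0317] [0.0393 0.0434 0.0189]
dark high 156 [0.7347 0.0839 0.3324]
head ((552.2666625976562, 139.093017578125), (60.37769317626953, 139.08120727539062), 34.4309196472168) 0.29574764122638353
side plate ((595.8218383789062, 70.85444641113281), (193.94345092773438, 335.6650695800781), 34.388973236083984) 4815 0.014800383139494055
[[ 421.0054  154.5832]
 [ 610.5919 -122.4151]
 [ 770.6382  -12.8743]
 [ 581.0518  264.124 ]]
side damper 0.03 270 [ 0.6291 -0.0613  0.0664] [ 0.6144 -0.0698] [ 0.6543 -0.0295]
side damper 0.1 165 [ 0.6339 -0.051   0.1062] [ 0.6148 -0.0696] [ 0.6541 -0.0295]
side damper 0.12 77 [ 0.6342 -0.051   0.1546] [ 0.63   -0.0552] [ 0.6392 -0.0454]
guide 239 [ 0.5949 -0.271   0.0286] [ 0.5954 -0.2698  0.0287] [0.0413 0.042  0.0131]
dark high 245 [0.7304 0.079  0.3198]
head ((550.1222534179688, 137.5294189453125), (61.46243667602539, 137.43736267089844), 33.024112701416016) 0.29320728249895006
```

View pics/crop1.png

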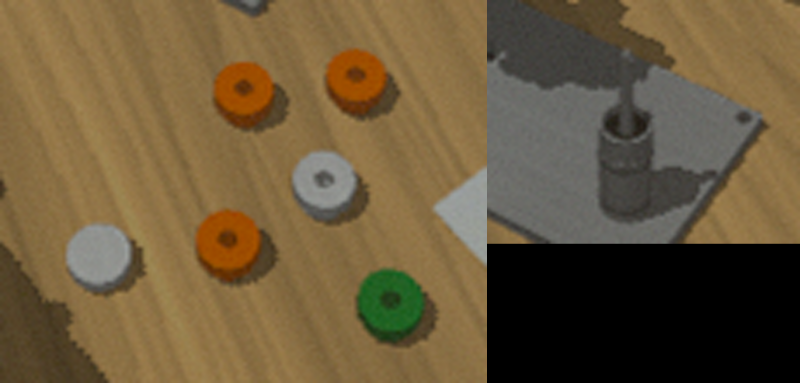

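The crop shows the silver bored ring at crop (323,187), which is the guide, at about (0.596,-0.269) in world. The blind white disc at crop (98,257) is the end plug. The damper stands on the plate at about (0.634,-0.047). Next I check IK feasibility for every stage and look from the wrist camera above the guide.

```bash
cat >> h.py <<'E'
from scipy.spatial.transform import Rotation as Ro
YAW=124.4; O=np.array([.5733,.1067,0])
RP=Ro.from_euler("z",YAW,degrees=True).as_matrix()
def pw(x,y,z): return RP@np.array([x,y,z])/1000+O   # press mm -> world
def wp(p): return RP.T@(np.asarray(p)-O)*1000
def tilt(beta,flip=1,yaw=0): # tool z along press +x (yawed), beta deg below level
    b=np.radians(beta);z=np.array([np.cos(b),0,-np.sin(b)]);y=np.array([0,flip,0.]);x=np.cross(y,z)
    R=RP@Ro.from_euler("z",yaw,degrees=True).as_matrix()@np.stack([x,y,z],1)
    return Ro.from_matrix(R).as_euler("xyz",degrees=True)
E
python3 - <<'E'
from h import *
np.set_printoptions(precision=1,suppress=True)
G=[.596,-.269];D=[.6345,-.047]
def t(n,p,o): 
    q=ctrl.ik(list(p),list(o)); print(n,None if q is None else np.array(q))
for y in (60,-120,-30,150): t(f"guide{y}",G+[.16],[180,0,y]); t(f"guide{y}",G+[.016],[180,0,y])
for y in (124,-56,34,-146): t(f"damper{y}",D+[.25],[180,0,y]);t(f"damper{y}",D+[.12],[180,0,y])
for b in (20,30,35,45,60):
  for f in (1,-1):
    t(f"push{b},{f} start",pw(-161-80,36,40),tilt(b,f));t(f"push{b},{f} nest",pw(15,0,40),tilt(b,f))
for y in (124,-56,34,-146):
    t(f"knob{y}",pw(-119,-125,345),[180,0,y]);t(f"knobdown{y}",pw(-103,-125,170),[180,0,y])
ctrl.move_to([.45,-.45,.3],[180,0,60])
ctrl.move_to(G+[.18],[180,0,60])
c=ctrl.read_camera("wrist");save(c,"w1");np.savez("w1",W=cloud(c),p=c["pixels"])
Ti=np.linalg.inv(c["view"]);print(ctrl.get_clock());np.set_printoptions(precision=4);print(Ti, ctrl.get_tcp_pos())
for r in ctrl.recognise("guide","wrist"):
    u,v=r["location"][0]*640,r["location"][1]*480;print(r["conf"],u,v,cloud(c)[int(v),int(u)])
E
```

```text
guide60 [ 42.6  23.  -26.8  86.4  10.6  73.1 -15.4]
guide60 [ 43.2  31.2 -27.6  93.5  16.2  59.3 -19.3]
guide-120 [ 68.2  37.4 -67.6  85.5  34.8  80.3 148.9]
guide-120 [ 68.4  49.4 -67.9  92.6  47.8  71.6 141.2]
guide-30 [  34.9   21.7  -16.6   86.7    6.3   72.5 -102.5]
guide-30 [  33.1   29.1  -14.2   93.9    8.1   58.  -103.8]
guide150 [ 47.5  24.3 -33.5  86.2  13.7  73.6  72.5]
guide150 [ 46.6  32.3 -32.2  93.4  19.2  59.9  68.7]
damper124 [ 36.4  21.7 -45.5  81.7  15.4  83.   25.1]
damper124 [ 34.5  26.2 -42.2  91.2  18.4  69.8  22.8]
damper-56 [  27.2   18.9  -32.5   82.    10.1   82.  -151.3]
damper-56 [  24.8   23.1  -28.9   91.6   11.8   68.4 -152.6]
damper34 [ 32.5  20.3 -39.8  81.8  13.   82.5 -63.2]
damper34 [ 31.4  25.  -37.8  91.3  16.1  69.2 -65.6]
damper-146 [ 49.1  30.2 -67.6  81.3  27.8  86.6 106.9]
damper-146 [ 49.8  37.8 -67.6  90.7  35.7  75.9 101.5]
push20,1 start None
push20,1 nest [  20.4   58.2  -15.9   73.7  -34.3  101.3 -130.2]
push20,-1 start None
push20,-1 nest [ 34.1  64.6 -39.5  73.  -18.1  96.5  38.4]
push30,1 start None
push30,1 nest [  21.4   52.1  -
[... 1016 characters left out ...]
 101.2 -136.8]
knobdown-56 [ -44.7   43.2   60.9   73.5  -37.    83.5 -133.2]
knob34 [ 15.1  36.9 -47.2  51.1  26.6 100.6 -76.5]
knobdown34 [ 19.9  38.9 -48.   70.5  28.1  82.2 -81.1]
knob-146 [ 21.7  43.6 -67.9  50.8  41.4 104.9  97.7]
knobdown-146 [ 28.1  47.8 -67.9  70.1  43.4  88.   91.4]
3.3167
[[ 0.8645 -0.4813 -0.1451  0.6358]
 [-0.5027 -0.8265 -0.2535 -0.2026]
 [ 0.0021  0.2921 -0.9564  0.3413]
 [ 0.      0.      0.      1.    ]] [ 0.5952 -0.2724  0.1809]
0.88 242.496 148.608 [ 0.5716 -0.1826 -0.0017]
0.83 359.808 295.92 [ 0.5969 -0.3663  0.011 ]
0.58 254.08 269.808 [ 0.519  -0.2879  0.0105]
0.58 335.872 116.592 [ 0.6588 -0.2018  0.0298]
0.55 311.872 216.384 [ 0.5948 -0.2718 -0.0005]
```

View pics/w1.png

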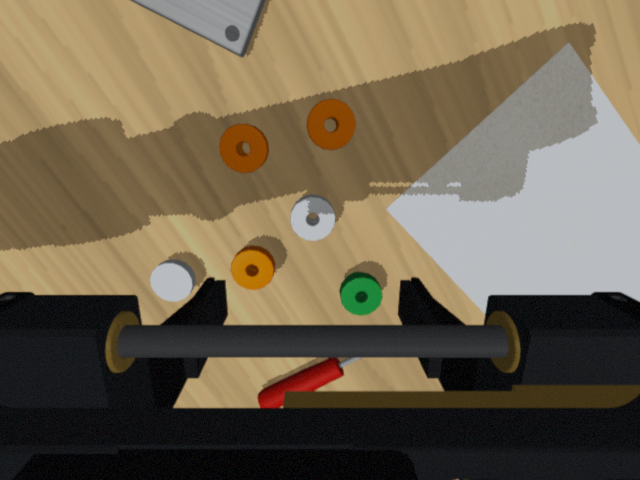

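The silver bored guide shows at wrist pixel (312,218), with the orange rings, green ring and plug around it as expected. Next I centre it with two crossed grips, then lift it.

Run:
```python
from h import *
np.set_printoptions(precision=4,suppress=True)
print(ctrl.get_tcp_pos(),ctrl.get_tool_rot())
def gc(c):
    W=cloud(c);p=c["pixels"].astype(int)
    m=(np.hypot(W[...,0]-.596,W[...,1]+.270)<.033)&(W[...,2]>.023)&(W[...,2]<.04)
    q=W[m];(x,y),r=cv2.minEnclosingCircle((q[:,:2]*1000).astype(np.float32))
    print("guide wrist",len(q),q.mean(0),x,y,r,np.median(q[:,2])); return x/1000,y/1000
g=gc(ctrl.read_camera("wrist"))
gx,gy=g if np.hypot(g[0]-.596,g[1]+.269)<.006 else (.596,-.269)
ctrl.set_gripper(.062,5)
ctrl.line_to([gx,gy,.06],[180,0,60]); ctrl.line_to([gx,gy,.012],rate=.08,threshold=6)
print(ctrl.get_tcp_pos())
ctrl.set_gripper(.03,4);print("w",ctrl.get_grip_width(),ctrl.get_gripper_force(),ctrl.get_tcp_pos())
ctrl.set_gripper(.062)
ctrl.line_to([gx,gy,.06]);ctrl.move_to([gx,gy,.06],[180,0,150]);ctrl.line_to([gx,gy,.016],rate=.08,threshold=6)
print(ctrl.get_tcp_pos())
ctrl.set_gripper(.03,4);print("w",ctrl.get_grip_width(),ctrl.get_gripper_force(),ctrl.get_tcp_pos())
ctrl.set_gripper(.062)
ctrl.line_to([gx,gy,.18]);print(ctrl.get_tcp_pos());ctrl.wait(.3);print(ctrl.get_tcp_pos())
c=ctrl.read_camera("wrist");save(c,"w2");g2=gc(c)
print(ctrl.get_clock())
```

```text
[ 0.5953 -0.2723  0.181 ] [179.8937   0.0741  59.7533]
guide wrist 1463 [ 0.5984 -0.2684  0.0285] 597.9690551757812 -269.26617431640625 20.792343139648438 0.028636469434601686
[ 0.5982 -0.2693  0.012 ]
w 0.042117155971079095 4.000031343894079 [ 0.5981 -0.2694  0.0124]
[ 0.5981 -0.2692  0.016 ]
w 0.04204497443267737 4.000067888991907 [ 0.5982 -0.2694  0.0164]
[ 0.5973 -0.2691  0.1788]
[ 0.5978 -0.2692  0.1794]
guide wrist 1470 [ 0.5981 -0.269   0.0285] 598.7731323242188 -269.64935302734375 20.981258392333984 0.02866830431463757
12.275
```

Both crossed grips gave a width of 42.1 mm, so the guide sits at (0.598,-0.2693) and the wrist measurement agrees within 1 mm. Next I look at the rod from above with the gripper empty.

Run:
```python
from h import *
np.set_printoptions(precision=4,suppress=True)
D=[.6345,-.047]
ctrl.move_to(D+[.33],[180,0,124.4]);ctrl.wait(.3);print(ctrl.get_tcp_pos())
c=ctrl.read_camera("wrist");save(c,"w3");W=cloud(c);np.savez("w3",W=W,p=c["pixels"])
print(np.linalg.inv(c["view"]))
n=np.hypot(W[...,0]-D[0],W[...,1]-D[1])<.035
for a,b in ((.180,.195),(.17,.18),(.15,.17),(.13,.15),(.104,.118)):
    q=W[n&(W[...,2]>a)&(W[...,2]<b)]
    if len(q): print(a,len(q),q.mean(0),(q.min(0)+q.max(0))/2,q.max(0)-q.min(0),cv2.minEnclosingCircle((q[:,:2]*1000).astype(np.float32)))
print(ctrl.get_clock())
```

```text
[ 0.6343 -0.0482  0.3293]
[[ 0.8258  0.54    0.1627  0.5901]
 [ 0.564  -0.7901 -0.2401  0.0178]
 [-0.0011  0.2901 -0.957   0.4901]
 [ 0.      0.      0.      1.    ]]
0.18 85 [ 0.6371 -0.0475  0.1823] [ 0.6373 -0.0478  0.1829] [0.0095 0.0089 0.0058] ((637.3421020507812, -47.781280517578125), 4.820117473602295)
0.17 31 [ 0.6353 -0.0448  0.1754] [ 0.6365 -0.0462  0.175 ] [0.0079 0.0064 0.0099] ((636.572265625, -46.609466552734375), 4.6265974044799805)
0.15 46 [ 0.6352 -0.0451  0.1603] [ 0.6371 -0.0464  0.16  ] [0.009  0.0071 0.0197] ((637.1947021484375, -47.382354736328125), 4.894136905670166)
0.13 43 [ 0.6351 -0.0451  0.1403] [ 0.6363 -0.0466  0.14  ] [0.0076 0.0075 0.0193] ((636.593505859375, -47.150428771972656), 4.727579116821289)
0.104 444 [ 0.6362 -0.0459  0.1079] [ 0.6374 -0.048   0.1105] [0.0393 0.0395 0.0129] ((637.6048583984375, -47.80670166015625), 20.029815673828125)
13.675
```

View pics/w3.png

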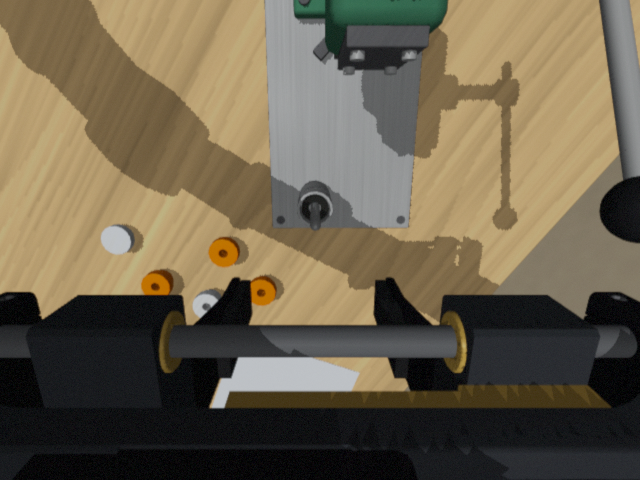

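The rod tip measures (0.6373,-0.0478) and the rim centre (0.6376,-0.0478), with matching heights. The rod is at wrist pixel (315,215) and the knob is far off at the right. I keep yaw 150 so the camera stays clear of the press head, then grip the guide, carry it over and lower it.

Run:
```python
from h import *
np.set_printoptions(precision=4,suppress=True)
gx,gy=.5981,-.2693; dx,dy=.6373,-.0477; o=[180,0,150]
print(wp([dx,dy,0]))
ctrl.move_to([gx,gy,.08],o);ctrl.line_to([gx,gy,.016],rate=.1,threshold=6);ctrl.wait(.1)
print(ctrl.get_tcp_pos(),ctrl.get_tool_rot())
ctrl.set_gripper(.03,10);print("w",ctrl.get_grip_width(),ctrl.get_tcp_pos())
ctrl.line_to([gx,gy,.26]);ctrl.move_to([dx,dy,.26],o);ctrl.line_to([dx,dy,.212],rate=.06);ctrl.wait(.4)
print(ctrl.get_tcp_pos(),ctrl.get_tool_rot(),ctrl.get_grip_width(),ctrl.get_wrist_force())
h=ctrl.line_to([dx,dy,.119],rate=.03,threshold=4)
print(h,ctrl.get_tcp_pos(),ctrl.get_wrist_force(),ctrl.get_ft_torque(),ctrl.get_clock())
c=ctrl.read_camera("side");save(c,"s2")
cv2.imwrite("pics/s2c.png",cv2.resize(c["pixels"][180:330,250:450],None,fx=3,fy=3)[:,:,::-1])
```

```text
[-163.5554   34.4236    0.    ]
[ 0.5988 -0.2695  0.0169] [179.9867   0.0878 149.9991]
w 0.04201975235033025 [ 0.5982 -0.2695  0.0162]
[ 0.6374 -0.0477  0.2121] [179.9957   0.0108 149.9985] 0.041907023476612584 [ 0.0483  0.2559 -0.1997]
True [ 0.6374 -0.0477  0.1212] [-0.6816 -0.0791  4.8081] [ 0.0102 -0.0885 -0.0259] 23.1333
```

View pics/s2c.png

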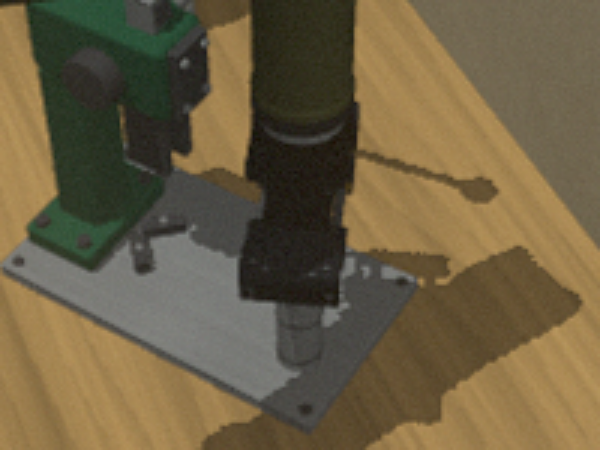

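Contact came at TCP z 0.1212, exactly the expected resting height. I release, rise and re-check the guide. Then I test the tilted stance for gripping the tube low from the front.

Run:
```python
from h import *
np.set_printoptions(precision=4,suppress=True)
dx,dy=.6373,-.0477
ctrl.set_gripper(.06);ctrl.wait(.3);ctrl.line_to([dx,dy,.27],rate=.2)
c=ctrl.read_camera("wrist");W=cloud(c)
n=np.hypot(W[...,0]-dx,W[...,1]-dy)<.035
for a,b in ((.180,.195),(.128,.142)):
    q=W[n&(W[...,2]>a)&(W[...,2]<b)]; print(a,len(q),np.median(q[:,2]),cv2.minEnclosingCircle((q[:,:2]*1000).astype(np.float32)))
print(ctrl.get_clock())
for b in (30,35,40):
  for x,z in ((-300,180),(-260,180),(-230,120),(-220,43),(-210,43),(-157,43),(7,43)):
    for f in (-1,1):
      q=ctrl.ik(list(pw(x,34 if x<0 else 0,z)),list(tilt(b,f)));print(b,x,z,f,None if q is None else np.round(q,0))
```

```text
0.18 125 0.18179145389543125 ((637.3153076171875, -47.63249969482422), 4.954742431640625)
0.128 1439 0.13362310036481467 ((637.9048461914062, -47.722320556640625), 20.86234474182129)
25.0833
30 -300 180 -1 None
30 -300 180 1 None
30 -260 180 -1 None
30 -260 180 1 None
30 -230 120 -1 None
30 -230 120 1 None
30 -220 43 -1 [ 34.  75. -39.  39.  -5. 117.  39.]
30 -220 43 1 [  30.   72.  -25.   39.  -15.  117. -136.]
30 -210 43 -1 [ 35.  74. -39.  42.  -5. 115.  39.]
30 -210 43 1 [  26.   70.  -15.   42.  -23.  116. -132.]
30 -157 43 -1 [ 37.  69. -41.  54.  -6. 108.  39.]
30 -157 43 1 [  10.   64.   17.   56.  -46.  117. -119.]
30 7 43 -1 [ 37.  60. -45.  76. -10.  91.  34.]
30 7 43 1 [ -15.   58.   39.   79.  -61.  113. -111.]
35 -300 180 -1 None
35 -300 180 1 None
35 -260 180 -1 None
35 -260 180 1 None
35 -230 120 -1 None
35 -230 120 1 None
35 -220 43 -1 [ 35.  71. -39.  44.  -2. 112.  40.]
35 -220 43 1 [  18.   66.    7.   45.  -36.  116. -124.]
35 -210 43 -1 [ 35.  70. -40.  46.  -2. 111.  40.]
35 -210 43 1 [  13.   66.   17.   48.  -43.  117. -120.]
35 -157 43 -1 [ 37.  65. -41.  57.  -4. 104.  39.]
35 -157 43 1 [   4.   62.   28.   60.  -50.  115. -115.]
35 7 43 -1 [ 37.  57. -45.  79.  -8.  88.  33.]
35 7 43 1 [ -23.   59.   50.   81.  -65.  114. -109.]
40 -300 180 -1 None
40 -300 180 1 None
40 -260 180 -1 None
40 -260 180 1 None
40 -230 120 -1 [ 35.  65. -40.  44.  -2. 114.  38.]
40 -230 120 1 [  17.   60.    7.   45.  -34.  117. -127.]
40 -220 43 -1 [ 36.  68. -40.  48.   0. 108.  40.]
40 -220 43 1 [   8.   65.   28.   50.  -48.  116. -116.]
40 -210 43 -1 [ 36.  67. -40.  50.  -0. 106.  40.]
40 -210 43 1 [   7.   64.   28.   53.  -48.  115. -116.]
40 -157 43 -1 [ 38.  62. -41.  61.  -2. 100.  38.]
40 -157 43 1 [  -3.   61.   39.   63.  -54.  114. -111.]
40 7 43 -1 [ 37.  54. -46.  81.  -6.  85.  32.]
40 7 43 1 [ -30.   62.   61.   84.  -70.  116. -106.]
```

The guide is seated on the damper, centred within 0.6 mm. The tilted stance (35° below level, camera side up) is reachable. I move in and grip the tube low.

Run:
```python
from h import *
np.set_printoptions(precision=4,suppress=True)
D=wp([.6373,-.0477,0]);y=D[1]
ctrl.move_to(list(pw(-240,y,260)),[180,0,124.4])
ctrl.set_gripper(.085)
ctrl.move_to(list(pw(-260,y,150)),list(tilt(60,-1)))
ctrl.line_to(list(pw(-222,y,43)),list(tilt(35,-1)),rate=.12)
ctrl.line_to(list(pw(D[0]+7.4,y,43)),rate=.08,threshold=5);ctrl.wait(.3)
print(wp(ctrl.get_tcp_pos()),ctrl.get_wrist_force(),D)
ctrl.set_gripper(.03,4)
print(ctrl.get_grip_width(),wp(ctrl.get_tcp_pos()),ctrl.get_wrist_force(),ctrl.get_clock())
c=ctrl.read_camera("side")
cv2.imwrite("pics/s3c.png",cv2.resize(c["pixels"][180:330,250:450],None,fx=3,fy=3)[:,:,::-1])
```

```text
[-156.3641   34.3818   42.7983] [ 0.2931 -0.1449  0.922 ] [-163.5554   34.4236    0.    ]
0.039971463294251344 [-156.1307   34.7168   43.0249] [-1.5517 -1.6967  0.8694] 30.0167
```

View pics/s3c.png

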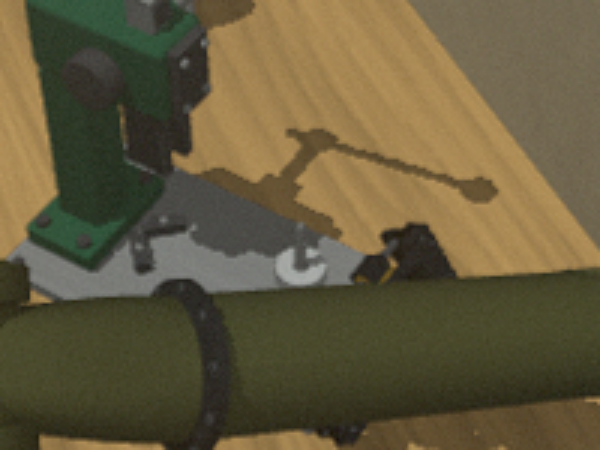

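The grip is square, with a width of 40.0 mm and TCP where planned. The view shows the guide on the damper at crop (300,270), with the forearm passing above and in front. I slide it towards the nest, stop short, and look.

Run:
```python
from h import *
np.set_printoptions(precision=4,suppress=True)
ctrl.set_gripper(.03,12)
h=ctrl.line_to(list(pw(-52.6,0,43)),rate=.05,threshold=12);ctrl.wait(.2)
print(h,wp(ctrl.get_tcp_pos()),ctrl.get_wrist_force(),ctrl.get_grip_width(),ctrl.get_clock())
c=ctrl.read_camera("wrist");save(c,"w4");W=cloud(c);np.savez("w4",W=W,p=c["pixels"])
c2=ctrl.read_camera("side")
cv2.imwrite("pics/m4.png",np.hstack([cv2.resize(c["pixels"],(400,300)),cv2.resize(c2["pixels"][150:330,230:470],(400,300))])[:,:,::-1])
P=(W-O)@RP*1000
for a,b in ((175,190),(128,140),(217,300)):
    m=(P[...,2]>a)&(P[...,2]<b)&(abs(P[...,0]+50)<150)&(abs(P[...,1])<60)
    q=P[m]
    if len(q): print(a,len(q),np.median(q,0),q.min(0),q.max(0))
```

```text
False [-52.7573   0.0541  43.0117] [ 1.3765 -4.6549  2.9256] 0.03965446225134818 32.8167
175 173 [-64.3615  -0.3389 175.3567] [-65.929   -4.7452 175.0129] [-62.0888   4.0598 176.1335]
128 18446 [-77.1064   1.5569 132.441 ] [-135.4324  -56.4479  128.0001] [-40.5584  54.215  139.9917]
```

View pics/m4.png

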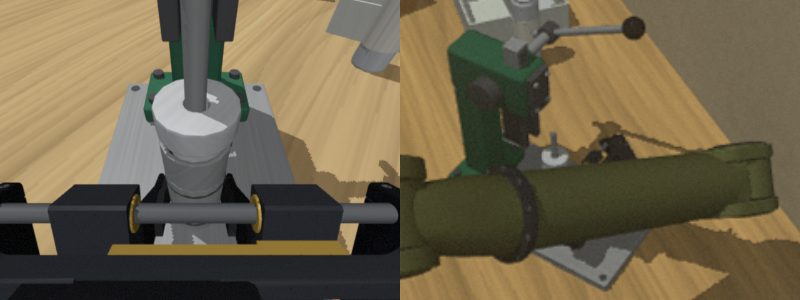

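The damper is upright, with the rod (left picture, x≈195) centred on the pusher slot (legs at 165 and 230) and the guide still proud. I push on to contact with the nest.

Run:
```python
from h import *
np.set_printoptions(precision=4,suppress=True)
h=ctrl.line_to(list(pw(17,0,43)),rate=.03,threshold=9)
print(h,wp(ctrl.get_tcp_pos()),RP.T@ctrl.get_wrist_force(),ctrl.get_grip_width(),ctrl.get_clock())
c=ctrl.read_camera("wrist");W=cloud(c)
P=(W-O)@RP*1000
m=(P[...,2]>128)&(P[...,2]<140)&(abs(P[...,0])<40)&(abs(P[...,1])<30);q=P[m];print(len(q),q.min(0),q.max(0))
cv2.imwrite("pics/w5.png",c["pixels"][:,:,::-1])
```

```text
True [ 9.7018 -0.9432 43.2886] [-2.3244  0.2811  2.2744] 0.0397203816044724 34.85
7380 [-18.0641 -19.8458 128.0075] [ 22.7637  15.907  139.986 ]
```

View pics/w5.png

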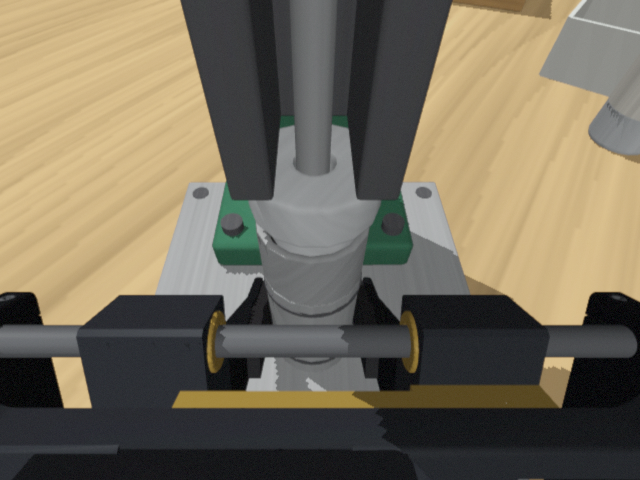

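The rod is in the slot and the tube made firm contact at TCP x 9.7, which puts the damper at about 2 mm by my estimate, with a slight sideways shift from the V. I loosen the grip, give a light second push, release and back out.

Run:
```python
from h import *
np.set_printoptions(precision=4,suppress=True)
p=wp(ctrl.get_tcp_pos())
ctrl.set_gripper(.03,4)
h=ctrl.line_to(list(pw(p[0]+4,p[1],43)),rate=.02,threshold=5)
print(h,wp(ctrl.get_tcp_pos()),RP.T@ctrl.get_wrist_force(),ctrl.get_grip_width())
ctrl.set_gripper(.085);ctrl.wait(.3)
p=wp(ctrl.get_tcp_pos());print(p,RP.T@ctrl.get_wrist_force())
ctrl.line_to(list(pw(p[0]-75,p[1],48)),rate=.15)
c=ctrl.read_camera("wrist");W=cloud(c);P=(W-O)@RP*1000
np.savez("w6",P=P,p=c["pixels"])
for a,b in ((30,105),(115,140),(145,183)):
    m=(P[...,2]>a)&(P[...,2]<b)&(abs(P[...,0])<40)&(abs(P[...,1])<26);q=P[m];print(a,len(q),np.median(q,0),q.min(0),q.max(0))
print(ctrl.get_clock())
cv2.imwrite("pics/w6.png",c["pixels"][:,:,::-1])
```

```text
True [ 9.4549 -0.962  42.2655] [-0.9216 -1.2102  2.551 ] 0.03983638785776025
[ 8.9566 -1.1066 42.0497] [-1.1147  0.0005 -0.1978]
30 6717 [-17.7592  -1.1846  76.432 ] [-21.3534 -24.0095  30.0183] [ 18.3313  18.6734 104.9898]
115 5779 [-14.853   -1.6748 132.0089] [-23.0274 -22.4206 115.2497] [ 18.4372  18.7571 139.9876]
145 4942 [-19.5701  -1.3958 152.8259] [-22.3647 -21.1919 145.0001] [ 16.4651  18.1517 163.0547]
37.3583
```

View pics/w6.png

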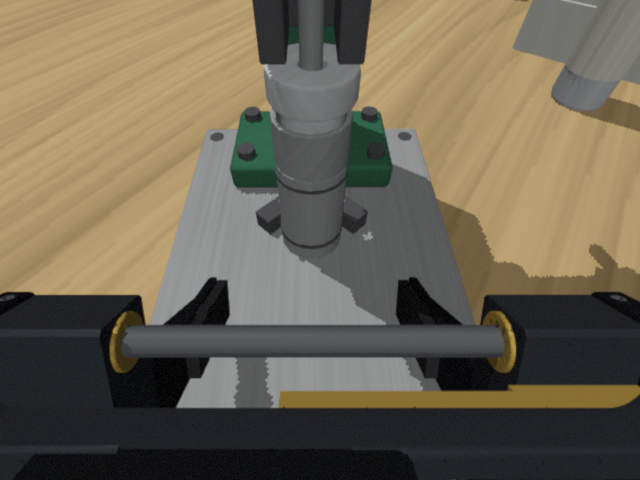

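The damper sits symmetrically between the two V blocks (pixels 270 and 353, tube at 312). The guide is proud, and the flange and pusher fronts line up. Next I back away, go above the knob, touch it and check the contact height.

Run:
```python
from h import *
np.set_printoptions(precision=4,suppress=True)
ctrl.line_to(list(pw(-150,0,90)),rate=.25)
ctrl.set_gripper(0.0)
ctrl.move_to(list(pw(-240,-40,330)),[180,0,124.4])
ctrl.move_to(list(pw(-119,-126,400)),[180,0,124.4])
c=ctrl.read_camera("side");W=cloud(c);P=(W-O)@RP*1000
m=(np.linalg.norm(P-[-119,-125,320],axis=-1)<30);q=P[m];print("knob",len(q),q.min(0) if len(q) else 0,q.max(0) if len(q) else 0)
cv2.imwrite("pics/s7.png",c["pixels"][20:340,160:560][:,:,::-1])
h=ctrl.line_to(list(pw(-119,-126,328)),rate=.06,threshold=1.5)
print(h,wp(ctrl.get_tcp_pos()),ctrl.get_wrist_force(),ctrl.get_clock())
```

```text
knob 177 [-135.23   -135.9901  306.4425] [ -90.2903 -106.2286  338.7763]
True [-119.6618 -125.6223  335.7931] [1.331  0.0483 2.3429] 42.1167
```

View pics/s7.png

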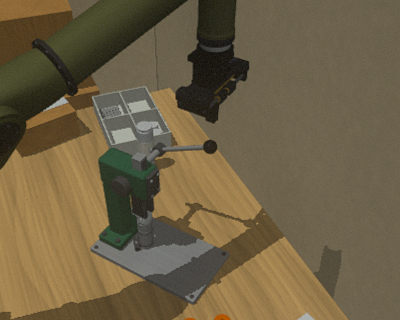

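The tip touches the knob at z 336, where 337 was expected, and the arm passes well above the press head. I press along the arc, then come back up.

Run:
```python
from h import *
np.set_printoptions(precision=3,suppress=True)
def tp(t,dz=0):
    a=np.radians(25)-t; return list(pw(30-165*np.cos(a),-125.6,250+165*np.sin(a)+16+dz))
h=False
for t in (.25,.5,.7,.9,1.0,1.06,1.1,1.14):
    h=ctrl.line_to(tp(t),rate=.06 if t<.6 else .04,threshold=22)
    f=ctrl.get_wrist_force();p=wp(ctrl.get_tcp_pos());print(t,h,p,f, "theta~",np.radians(25)-np.arcsin((p[2]-16-250)/165))
    if h or f[2]>30: break
ctrl.wait(.25);p=wp(ctrl.get_tcp_pos());print(p,ctrl.get_wrist_force(),"theta~",np.radians(25)-np.arcsin((p[2]-16-250)/165),ctrl.get_clock())
```

```text
0.25 False [-131.533 -125.397  296.522] [ 0.505 -1.503  3.501] theta~ 0.250276971512255
0.5 False [-133.95  -125.509  255.356] [ 0.533 -1.081  2.482] theta~ 0.5008880472423566
0.7 False [-131.458 -125.565  223.912] [ 2.847 -4.408  4.796] theta~ 0.6942636361621064
0.9 False [-119.656 -125.986  193.293] [ 2.295 -4.047  5.739] theta~ 0.8926514214624002
1.0 False [-111.482 -126.024  178.835] [ 2.832 -2.323  4.895] theta~ 0.9928984207732066
1.06 False [-106.    -126.034  170.697] [ 2.215 -3.919  4.905] theta~ 1.0521106285029127
1.1 False [-103.911 -126.072  167.141] [ 2.18  -5.444 10.892] theta~ 1.0787656529241052
1.14 False [-102.103 -126.117  164.286] [ 1.784 -8.373 16.295] theta~ 1.1005569760533194
[-102.098 -126.092  164.254] [ 1.721 -8.422 16.626] theta~ 1.1007997896133528 47.5833
```

The force rises hard at about 1.07 rad, so the guide is home. I ease the lever back up, clear away and check.

Run:
```python
from h import *
np.set_printoptions(precision=3,suppress=True)
def tp(t,dz=0):
    a=np.radians(25)-t; return list(pw(30-165*np.cos(a),-125.6,250+165*np.sin(a)+16+dz))
for t in (.9,.6,.3,0): ctrl.line_to(tp(t),rate=.12)
ctrl.line_to(list(pw(-119,-126,410)),rate=.15)
ctrl.move_to(list(pw(-240,-40,330)),[180,0,124.4])
ctrl.wait(.5)
c=ctrl.read_camera("wrist");P=(cloud(c)-O)@RP*1000
s=ctrl.read_camera("side");S=(cloud(s)-O)@RP*1000
m=(np.linalg.norm(S-[-119,-125,320],axis=-1)<30);q=S[m];print("knob",len(q),q.min(0),q.max(0))
for nm,A in (("w",P),("s",S)):
    m=(abs(A[...,0])<30)&(abs(A[...,1])<30)&(A[...,2]>100)&(A[...,2]<141)&(np.hypot(A[...,0],A[...,1])<26);q=A[m]
    if len(q): print(nm,len(q),q.min(0),q.max(0),np.histogram(q[:,2],range(100,142,3))[0])
cv2.imwrite("pics/f.png",np.hstack([cv2.resize(c["pixels"][:360,120:520],(400,360)),cv2.resize(s["pixels"][140:320,220:420],(400,360))])[:,:,::-1])
print(ctrl.get_clock(),ctrl.get_wrist_force())
```

```text
knob 179 [-135.777 -138.269  305.57 ] [ -91.789 -106.242  337.506]
s 177 [-21.731 -19.048 100.463] [ 18.643  22.725 131.086] [11 13  6 12 10 12 13 29 49 20  2  0  0]
51.6917 [0.01  0.046 0.428]
```

View pics/f.png

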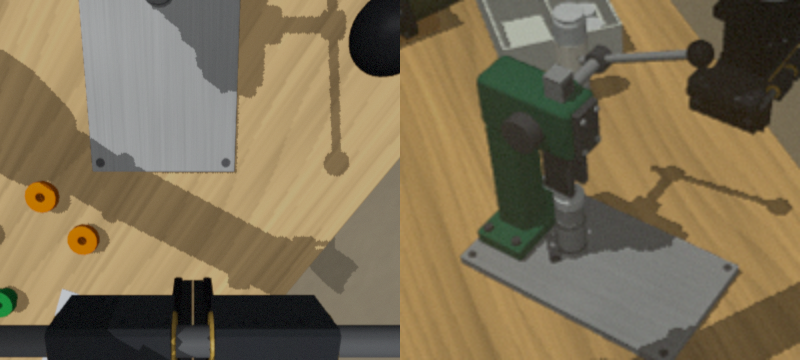

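The flange top is now at about 127 mm, which is home (it was 135 mm before pressing). The lever is up, the damper stands in the nest and the arm touches nothing. I hand in.

```bash
python3 -c "
from station import ctrl
print(ctrl.close_job(),ctrl.get_clock())"
```

```text
the job is handed in; nothing more can be done
the job is handed in; nothing more can be done
```

The job is handed in, with no verdict returned: the guide is pressed home, the damper stands in the V nest, the lever is back up, and the bystanders weren't touched; my last clock reading was 51.7 s of the 72 s allowed.

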